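# Set out a beetle feeding station beside the rearing tubs

### The arm

A 7-joint arm with a two-finger parallel gripper is mounted at the origin on the work surface. World frame = base frame: x ahead of the robot, y to its left, z up, the work surface at z = 0. Lengths are in mm, angles in rad, forces in N, time in s.
With the tool pointing down it reaches from about 350 to 900 mm from the base axis. Payload 8.1 kg.
Tool frame: the origin (TCP) lies on the centre line of the jaws, within the pads' length; the fingertips stand 17 mm ahead of it and the grasp point (between the pads) lies 2 mm behind it; z points along the fingers, y is the line along which they close (so a half turn about z gives the same grasp; the last joint's range is limited). The gripper opens to 92 mm and grips with 3 to 60 N. Pads are 19 mm wide; open, the fingers measure 130 mm over their backs; the gripper's body (75 mm by 190 mm) begins 47 mm behind the grasp point.
Start: joints at [-1.42, 0.434, 0.025, 1.573, -0.012, 1.134, -0.075], TCP at [156.954, 604.984, 243.742] pointing down, gripper open.
Joint ranges: [-2.62, 2.62], [-0.44, 2.09], [-1.27, 1.32], [0.08, 2.57], [-1.32, 4.46], [0.12, 2], [-2.74, 2.74]. Speed limits (rad/s): [2.22, 2.22, 3.01, 3.01, 3.14, 3.14, 3.14].

### API

Orientations are given as a unit quaternion [x, y, z, w].
In Python, from plant import env gives the robot as it stands. Calls block until the motion is done:
- env.reach(position, orientation): joint-space move of the TCP to a pose.
- env.movel(position, orientation=None, vel=150, threshold=None): straight line of the TCP; orientation=None keeps the orientation; vel is the mean speed in mm/s. With threshold (N) it stops when the force on the tool has changed by that much, and returns True; else False.
- env.move_j(angles): joint-space move.
- env.open() and env.close_gripper(): open the fingers fully, or close them until they stop; the grip force is fixed at half the most.
- env.wait(seconds).
- env.solve_ik(position, orientation): joint angles nearest the present ones, or None.
- env.observe(): the state.
- env.read_camera(name): name is "scene" or "top"; returns the picture (480x640x3 uint8, red, green, blue); there is no depth.
- env.camera_model(name): a dict with "fx", "fy", "cx", "cy" (pixels), "world_to_cam" (4x4, takes a point from world to camera coordinates). Camera axes: x right, y up, looking along -z (the intrinsics and any distortion apply to the point x, -y, -z); pixel columns grow to the right and rows downward; lengths in mm; the calibration is good to about 2 mm. A picture is of the moment at which its call begins. camera_model takes no time and is no camera call.
A pose or a line that the arm cannot do raises env.Unreachable and nothing moves.
- env.job_done(): hands the job in; it is judged then, once.
Trained networks look in the newest picture that a camera, given by its name, has taken for a name from the list of things; names that differ only in an ending like _2 or _b are one class to them, and where a whole thing is asked for, a point or a joint stands for the part that bears it (a point fixed in the world has none). Each returns a list of dicts, best first, with "conf" (0 to 1); they miss things now and then, are a little off and sometimes report something else, mostly with a low value. They report only what shows in the picture. A call takes as long as a camera call. They do not tell look-alikes from the thing itself.
- env.cut_out(thing, camera): "pixels" (480x640 bool, what is visible of it) and "rect" ([centre column, centre row, width, height] in pixels, round what is visible of it).
- env.landmark_of(thing, camera): "point" ([column, row] in pixels: a listed point, or the origin of a listed thing).
The state is a dict: "time": time; "joint_pos": joint angles; "joint_velocities": joint speeds; "effort": joint torques, N m; "eef_pos": TCP position; "tool_rot": TCP orientation; "force": force on the tool from outside, world axes, zero at the start; "moment": the same for the moment, N m; "opening": finger opening in mm; "grip_force": force on a finger pad.
Only numpy, scipy, OpenCV 4.12 (cv2) and the standard library are available. Lean on these libraries where they do the work, as an engineer would, in place of code of your own. Each camera call takes 0.05 s, during which the arm holds its last target. There are 200 camera calls.

### The job

Set out the feeding station around the two tubs on the green mat: stand the yellow-lidded jar midway between the tubs, and the blue-lidded dish in the middle of the black lid of the dark tub. Lay the wooden feeding plank squarely in front of the white tub's label side (the side facing the robot), centred on it and long side parallel to it, leaving a gap of about 4 cm, and stand the orange jelly cup in the middle of the plank. Everything stands upright and released, and the grey-lidded jar and the red-topped bottle stay where they are.

Things in the scene. Friction and masses are not known exactly. Their poses are not given: they have to be found in the camera images.
- mat: flat green mat strip, 200 x 440 mm, paper-thin (top at the table's height), fixed. Origin at its centre, z up, its x across the strip, roughly away from the robot, its y along the strip. Its place and yaw vary. The two tubs stand on it, centred 145 mm to either side of the origin along its y, so its origin is midway between them
- white_tub: all-white lidded plastic tub, full and heavy (does not move), 90 (its x) x 110 (its y) x 60 mm high; origin at the centre of its underside, on the table; z up; its front, with a blank paper label, is its -x face, turned more or less towards the robot, 45 mm from the origin. It may be the left or the right tub
- dark_tub: dark brown tub with a flat black lid, same size and axes as the white tub, also immovable: 90 (x) x 110 (y) x 60 mm high, origin at the centre of its underside, lid top 60 mm above it
- yellow_jar_center (a point): round jar of tan wood flakes with a yellow lid, 60 mm in diameter, 60 mm high, loose, about 0.12 kg, upright; this point is its centre, 30 mm above its underside; z up
- dish_center (a point): low round white dish with a closed blue lid, 60 mm in diameter, 32 mm high, loose, about 0.06 kg; this point is its centre, 16 mm above its underside; z up
- plank_center (a point): plain brown wooden feeding plank, a flat-topped block 44 (its x) x 80 (its y) x 22 mm high, loose, about 0.06 kg, lying flat at any yaw; this point is its centre, 11 mm above its underside; z up
- cup_center (a point): small orange jelly cup, 33 mm in diameter with a 36 mm rim over the top 6 mm, 28 mm high, loose, about 0.025 kg, upright; this point is its centre, 14 mm above its underside; z up
- soil_jar_center (a point): bystander: round jar of dark soil with a grey lid, 60 mm in diameter, 60 mm high, loose, to be left alone; its centre
- red_bottle_center (a point): bystander: slim squeeze bottle with a red pointed top, 42 mm in diameter, 115 mm high, loose, to be left alone; its centre
Things that resemble listed ones, but are neither listed nor needed, are in the scene too. What is shaped like the part that bears plank_center but pink is not meant.

How it is judged (in metres and radians):
At the end, for the whole second after the job is handed in: Jar within 15 mm of midway between the tubs; plank 25 to 55 mm clear of the white tub's label face, centred within 15 mm, parallel within 0.2 rad; dish on the dark tub's lid within 13 mm of centre; cup on the plank within 12 mm of centre; all upright, released and at rest (horizontal distance between yellow_jar_center and mat below 0.015 m and height (world z) of yellow_jar_center between 0.024 and 0.036 m and x of plank_center in the frame of white_tub between -0.122 and -0.092 m and y of plank_center in the frame of white_tub between -0.015 and 0.015 m and angle between the y axis of plank_center and the y axis of white_tub, either way round below 0.2 rad and height (world z) of plank_center between 0.005 and 0.017 m and horizontal distance between dish_center and dark_tub below 0.013 m and z of dish_center in the frame of dark_tub between 0.07 and 0.082 m and horizontal distance between cup_center and plank_center below 0.012 m and z of cup_center in the frame of plank_center between 0.019 and 0.031 m and angle between each of yellow_jar_center, plank_center, dish_center, cup_center's own z axis and vertical below 0.12 rad and linear speed of each of yellow_jar, plank, dish, cup below 0.02 m/s and angular speed of each of yellow_jar, plank, dish, cup below 0.2 rad/s); the robot touches nothing.
It fails at once if the grey-lidded jar was moved by more than 30 mm (distance of soil_jar_center from where it was at the start of the episode above 0.03 m).
It fails at once if the red-topped bottle was moved by more than 30 mm (distance of red_bottle_center from where it was at the start of the episode above 0.03 m).
It also fails if it takes over 99 s, if anything falls off the work surface, if the arm or the gripper's body presses on something with over 40 N, if the wrist force passes 120 N, or if a joint passes its speed limit or range.

## Working session

There is one attempt and no reset: what is moved stays moved. The work goes in short steps, each a Python script; the robot and the scene stay as the last script left them, time stands still between calls to the robot, and variables do not carry over. Pictures are saved under pics/ and viewed, at most 14 in all, crops included, and the job is handed in when it is done.

```bash
mkdir -p pics; ls; python3 - <<'E'
from plant import env
import cv2
for c in("scene","top"):
    cv2.imwrite(f"pics/{c}0.png",env.read_camera(c)[:,:,::-1])
    m=env.camera_model(c);print(c,m)
    for t in ["mat","white_tub","dark_tub","yellow_jar_center","dish_center","plank_center","cup_center","soil_jar_center","red_bottle_center"]:
        print(t,[([round(float(v)) for v in d["point"]],round(d["conf"],2)) for d in env.landmark_of(t,c)],
         [([round(float(v)) for v in d["rect"]],round(d["conf"],2)) for d in env.cut_out(t,c)])
o=env.observe();print(o["time"],o["tool_rot"],o["opening"])
E
```

```text
pics
scene {'fx': 617.1941757308058, 'fy': 617.1941757308058, 'cx': 317.6310174785806, 'cy': 238.8235982862355, 'world_to_cam': array([[-8.37526584e-01,  5.46325316e-01,  8.82436654e-03,
         4.34631683e+02],
       [-4.03753668e-01, -6.29681731e-01,  6.63689606e-01,
         1.59843460e+02],
       [ 3.68146976e-01,  5.52294818e-01,  7.47956040e-01,
        -2.02343792e+03],
       [ 0.00000000e+00,  0.00000000e+00,  0.00000000e+00,
         1.00000000e+00]])}
mat [([280, 275], 0.78), ([365, 355], 0.73)] [([282, 279, 140, 124], 0.62)]
white_tub [([254, 237], 0.96), ([364, 354], 0.24)] [([253, 234, 45, 44], 0.86), ([365, 353, 11, 17], 0.6)]
dark_tub [([310, 303], 0.86)] [([310, 298, 46, 54], 0.92)]
yellow_jar_center [([413, 326], 0.64)] [([412, 327, 25, 38], 0.7)]
dish_center [([241, 199], 0.83)] [([240, 196, 20, 16], 0.56)]
plank_center [([283, 186], 0.74), ([278, 153], 0.61)] [([284, 185, 16, 23], 0.88), ([281, 155, 19, 26], 0.75)]
cup_center [([367, 355], 0.58)] [([363, 352, 14, 15], 0.62)]
soil_jar_center [([223, 156], 0.63)] [([252, 234, 44, 46], 0.67), ([224, 157, 25, 27], 
[... 608 characters left out ...]
5, 193], 0.57), ([434, 215], 0.52)] [([376, 193, 41, 35], 0.58), ([323, 197, 153, 70], 0.4)]
dark_tub [([270, 201], 0.98)] [([271, 195, 41, 35], 0.89)]
yellow_jar_center [([187, 259], 0.7)] [([190, 257, 28, 19], 0.78), ([501, 232, 28, 24], 0.34), ([425, 264, 27, 34], 0.16)]
dish_center [([433, 218], 0.76)] [([435, 215, 22, 17], 0.84)]
plank_center [([430, 264], 0.96), ([471, 289], 0.81)] [([472, 291, 33, 20], 0.98), ([425, 264, 24, 32], 0.57)]
cup_center [([199, 204], 0.62)] []
soil_jar_center [([498, 233], 0.63)] [([500, 233, 27, 23], 0.72)]
red_bottle_center [([138, 233], 0.59)] [([141, 235, 27, 16], 0.86)]
1.9 [1.26611930e-01 9.91952327e-01 2.20195382e-06 1.33575273e-05] 91.76554665043173
```

```bash
python3 - <<'E'
import cv2
a=cv2.imread("pics/top0.png")[130:330,90:540];cv2.imwrite("pics/topc.png",cv2.resize(a,(800,356),interpolation=cv2.INTER_CUBIC))
a=cv2.imread("pics/scene0.png")[120:420,180:480];cv2.imwrite("pics/scenec.png",cv2.resize(a,(600,600),interpolation=cv2.INTER_CUBIC))
E
```

```text
(no output)
```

View pics/topc.png

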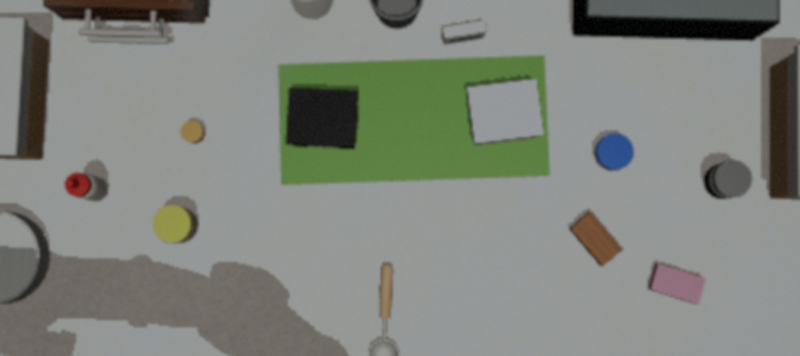

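View pics/scenec.png

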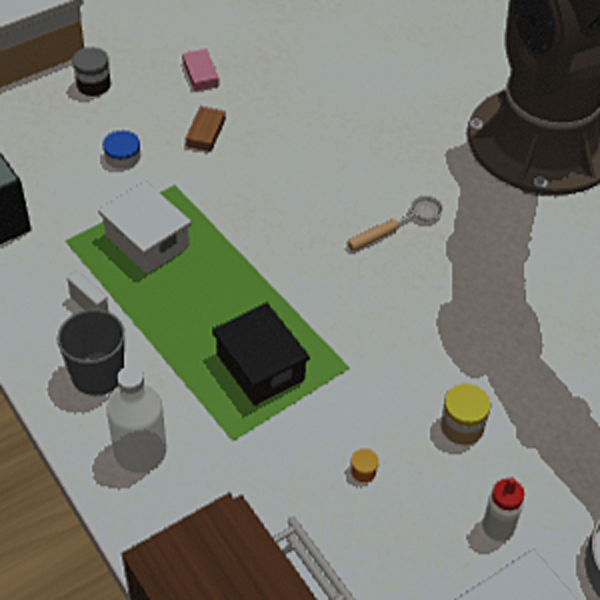

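The top view crop shows the dark tub at about (270,195) px and the white tub at (375,193). The blue dish is at (435,215), the brown plank at (425,264), the pink decoy at (471,289), the cup at (198,204), the yellow lid at (188,256), the bottle at (135,233) and the grey-lidded jar at (500,230). Next I segment by colour and project to known heights.

```bash
cat > h.py <<'E'
from plant import env
import cv2, numpy as np
def ray(cam,px,z):
    m=env.camera_model(cam);W=m["world_to_cam"];R,t=W[:3,:3],W[:3,3]
    px=np.atleast_2d(px).astype(float)
    d=np.c_[(px[:,0]-m["cx"])/m["fx"],-(px[:,1]-m["cy"])/m["fy"],-np.ones(len(px))]@R
    c=-R.T@t
    return (c+d*((z-c[2])/d[:,2])[:,None])[:,:2]
def proj(cam,P):
    m=env.camera_model(cam);W=m["world_to_cam"];p=W[:3,:3]@np.array(P,float)+W[:3,3]
    return np.array([m["cx"]+m["fx"]*p[0]/-p[2],m["cy"]-m["fy"]*p[1]/-p[2]])
def blob(im,lo,hi,c,r,z,cam="top"):
    """colour blob (HSV range) within r px of c -> world min-area rect at height z: centre, sizes, yaw of long side"""
    hsv=cv2.cvtColor(im,cv2.COLOR_RGB2HSV);m=cv2.inRange(hsv,np.array(lo),np.array(hi))
    w=np.zeros_like(m);cv2.rectangle(w,(int(c[0]-r),int(c[1]-r)),(int(c[0]+r),int(c[1]+r)),255,-1);m&=w
    n,L,S,C=cv2.connectedComponentsWithStats(m);k=1+S[1:,4].argmax()
    ys,xs=np.nonzero(L==k);P=ray(cam,np.c_[xs,ys],z)
    (cc,sz,a)=cv2.minAreaRect(P.astype(np.float32))
    a=np.deg2rad(a)
    if sz[0]<sz[1]: a+=np.pi/2;sz=sz[::-1]
    a=(a+np.pi/2)%np.pi-np.pi/2
    return dict(cen=P.mean(0).round(1),rc=np.round(cc,1),sz=np.round(sz,1),yaw=round(a,3),n=len(xs))
E
python3 - <<'E'
from h import *
im=cv2.imread("pics/top0.png")[:,:,::-1].copy()
hsv=cv2.cvtColor(im,cv2.COLOR_RGB2HSV)
for n,(x,y) in dict(mat=(322,197),white=(375,193),dark=(270,195),yel=(188,256),dish=(435,215),plank=(425,264),pink=(471,289),cup=(198,204),soil=(500,230),red=(134,233)).items(): print(n,hsv[y,x],end=' ')
print()
T=dict(mat=((35,100,50),(60,255,255),(322,197),100,0),white=((0,0,175),(179,30,255),(375,193),26,60),
dark=((0,0,0),(179,255,60),(270,195),27,60),yel=((22,100,80),(33,255,255),(188,256),20,60),dish=((100,120,60),(125,255,255),(435,215),20,32),
plank=((3,90,50),(18,255,255),(425,264),24,22),cup=((10,110,80),(25,255,255),(198,204),14,28),soil=((0,0,60),(179,80,125),(503,230),14,60),red=((170,120,60),(179,255,255),(134,233),15,108))
for n,a in T.items():
    try:print(n,blob(im,*a))
    except Exception as e: print(n,e)
for n,z in [("white_tub",0),("dark_tub",0),("mat",0)]:
    print(n,ray("scene",{"white_tub":(254,237),"dark_tub":(310,303),"mat":(280,275)}[n],z))
E
```

```text
mat [ 47 122 128] white [ 96   8 154] dark [ 0  0 25] yel [ 30 130 149] dish [109 170 141] plank [ 13 141 114] pink [168  60 145] cup [ 21 132 145] soil [30  6 90] red [  1 198 102] 
mat {'cen': array([638.2,  -8.9]), 'rc': array([642.3, -12.5]), 'sz': array([434.2, 194.6]), 'yaw': np.float64(-1.509), 'n': 7166}
white attempt to get argmax of an empty sequence
dark {'cen': array([632.4, 130.9]), 'rc': array([632.6, 130.8]), 'sz': array([108.2,  91.4]), 'yaw': np.float64(1.555), 'n': 1246}
yel {'cen': array([458.6, 357.7]), 'rc': array([459.5, 357.8]), 'sz': array([55.7, 55.5]), 'yaw': np.float64(0.046), 'n': 352}
dish {'cen': array([ 594.7, -336.2]), 'rc': array([ 595.5, -336.8]), 'sz': array([54.7, 54.1]), 'yaw': np.float64(0.012), 'n': 312}
plank {'cen': array([ 455.2, -310. ]), 'rc': array([ 455.4, -309.9]), 'sz': array([77.5, 41.4]), 'yaw': np.float64(0.727), 'n': 397}
cup {'cen': array([608.9, 341.9]), 'rc': array([608.7, 341.6]), 'sz': array([30.7, 30.2]), 'yaw': np.float64(0.826), 'n': 104}
soil {'cen': array([ 557.5, -511.6]), 'rc': array([ 557.4, -511.9]), 'sz': array([70.4, 64.1]), 'yaw': np.float64(0.003), 'n': 445}
red {'cen': array([515.4, 495.9]), 'rc': array([515.4, 495.9]), 'sz': array([0., 0.]), 'yaw': np.float64(0.0), 'n': 1}
white_tub [[ 641.69837971 -166.4281439 ]]
dark_tub [[630.99901402 132.90360472]]
mat [[650.46547556   2.69138474]]
```

```bash
python3 - <<'E'
from h import *
im=cv2.imread("pics/top0.png")[:,:,::-1].copy()
hsv=cv2.cvtColor(im,cv2.COLOR_RGB2HSV)
print(hsv[168:222:2,375,2],hsv[168:222:2,375,1]); print(hsv[193,346:404:2,2],hsv[193,346:404:2,1])
for v in(120,140,148): print(blob(im,(0,0,v),(179,35,255),(375,193),25,60))
s=cv2.imread("pics/scene0.png")[:,:,::-1].copy()
print(blob(s,(35,100,50),(60,255,255),(282,279),90,0,"scene"))
print(blob(s,(22,100,80),(33,255,255),(413,322),20,60,"scene"),blob(s,(100,120,60),(125,255,255),(240,193),20,32,"scene"))
print(blob(s,(10,110,80),(25,255,255),(362,350),14,28,"scene"))
E
```

```text
[124 124 124  95 131 153 154 154 154 154 155 155 154 156 154 154 155 153
 154 153 106 123 128 128 128 127 128] [125 125 127 126  14   8   8  10  10   8   8   8   8   8   8   8  10   8
   8   8  14 116 124 126 124 122 124]
[126 127 126 117  95 154 154 154 155 155 154 155 155 154 154 154 154 155
 154 154 154 156 154 153 122 127 147 152 152] [123 122 121 126  13   8  10   8  10  10   8  10   8   8  10  10   8   8
   8  10  10  10   8  10  54 112  12   7   7]
{'cen': array([ 650.8, -157.3]), 'rc': array([ 651. , -157.3]), 'sz': array([108.6,  89. ]), 'yaw': np.float64(-1.418), 'n': 1222}
{'cen': array([ 650.8, -157.6]), 'rc': array([ 651. , -157.6]), 'sz': array([107.8,  87.6]), 'yaw': np.float64(-1.418), 'n': 1190}
{'cen': array([ 650.9, -157.5]), 'rc': array([ 650.9, -157.4]), 'sz': array([103.1,  83. ]), 'yaw': np.float64(-1.413), 'n': 1084}
{'cen': array([649.9,   6.8]), 'rc': array([640.9, -10.5]), 'sz': array([438. , 198.6]), 'yaw': np.float64(-1.509), 'n': 5502}
{'cen': array([459.4, 364.4]), 'rc': array([460. , 365.8]), 'sz': array([63.6, 54.7]), 'yaw': np.float64(0.901), 'n': 351} {'cen': array([ 596.7, -332.1]), 'rc': array([ 597. , -329.9]), 'sz': array([60.2, 54.1]), 'yaw': np.float64(1.066), 'n': 199}
{'cen': array([610.1, 347.6]), 'rc': array([609.9, 347.8]), 'sz': array([32.6, 31.6]), 'yaw': np.float64(0.998), 'n': 134}
```

```bash
cat >> h.py <<'E'
def quat(th):
    f=(th+np.pi/2)/2; return [np.cos(f),np.sin(f),0.,0.]
def go(x,y,z,th):
    """joint move with tool down, closing line at th (mod pi), the nearer wrist turn"""
    q0=np.array(env.observe()["joint_pos"]);best=None
    for t in(th,th+np.pi):
        q=env.solve_ik([x,y,z],quat(t))
        if q is not None:
            c=np.abs(np.array(q)-q0).max()
            if best is None or c<best[0]: best=(c,t)
    if best is None: raise env.Unreachable
    env.reach([x,y,z],quat(best[1]))
def line(x,y,z,vel=150,th=None): return env.movel([x,y,z],vel=vel,threshold=th)
def pick(x,y,z,th,top=180):
    go(x,y,z+90,th)
    hit=line(x,y,z,120,12); 
    if hit: print("HIT",env.observe()["eef_pos"])
    env.close_gripper(); o=env.observe(); print("grip",round(o["opening"],1),round(o["grip_force"],1),o["time"])
    line(x,y,top,200)
def place(x,y,z,th,top=180,drop=2):
    go(x,y,top,th); line(x,y,z+25,200)
    hit=line(x,y,z-drop,40,5); o=env.observe(); print("down",hit,np.round(o["eef_pos"],1),round(o["opening"],1))
    env.open(); line(x,y,top,200); print("t",env.observe()["time"])
def snap(n,cam="top"):
    im=env.read_camera(cam); cv2.imwrite(f"pics/{n}.png",im[:,:,::-1]); return im
E
python3 - <<'E'
from h import *
pick(455.3,-310,21,0.727)
place(545.3,-173.7,21,1.724)
im=snap("a1")
print(blob(im,(3,90,50),(18,255,255),proj("top",(545,-174,22)),24,22))
E
```

```text
grip 80.0 30.0 6.55
down True [ 545.2 -173.4   21.1] 80.0
t 11.0083Traceback (most recent call last):
  File "<stdin>", line 5, in <module>
  File "h.py", line 16, in blob
    n,L,S,C=cv2.connectedComponentsWithStats(m);k=1+S[1:,4].argmax()
                                                    ~~~~~~~~~~~~~~^^
ValueError: attempt to get argmax of an empty sequence
```

```bash
python3 - <<'E'
from h import *
pick(595.3,-336.2,20,0.0)
place(632.5,131,80.5,0.0)
pick(459,358.3,36,0.06)
im=snap("a2")
for n,a in dict(plank=((3,90,50),(18,255,255),proj("top",(545,-174,22)),24,22),dish=((100,120,60),(125,255,255),proj("top",(632,131,92)),24,92)).items():
    try:print(n,blob(im,*a))
    except Exception as e: print(n,e)
E
```

```text
HIT [ 594.31977914 -335.21799383   17.56903237]
grip 59.1 30.8 13.625
down False [632.6 130.9  78.6] 59.3
t 19.0333
grip 59.4 30.0 22.1917
plank {'cen': array([ 545.3, -172.2]), 'rc': array([ 545.4, -172.2]), 'sz': array([76.9, 41.3]), 'yaw': np.float64(-1.418), 'n': 386}
dish attempt to get argmax of an empty sequence
```

View pics/a2.png

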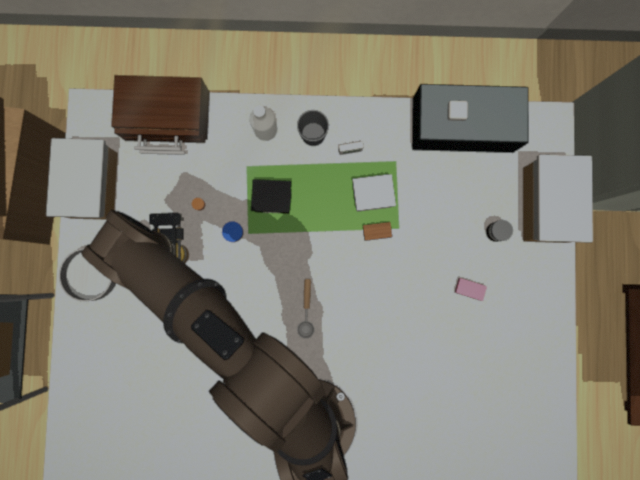

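The top view shows the plank correctly placed at (377,231). The dish is not on the lid: it lies at (232,231), midway along the arm's path from the lid to the jar, so it was dragged or dropped after release. I'll place the jar first using straight moves, then mend the dish.

```bash
python3 - <<'E'
from h import *
print(round(env.observe()["opening"],1))
line(642,-12.5,180,300)
line(642,-12.5,60,200); h=line(642,-12.5,35,40,5); print(h,env.observe()["eef_pos"])
env.open();o=env.observe();print(o["opening"],o["grip_force"]); 
line(642,-12.5,150,200); print(env.observe()["opening"],env.observe()["time"])
snap("a3","scene"); im=snap("a3t")
print(blob(im,(100,120,60),(125,255,255),(232,231),20,32))
E
python3 - <<'E'
import cv2
cv2.imwrite("pics/a3c.png",cv2.resize(cv2.imread("pics/a3.png")[160:400,220:480],(650,600),interpolation=cv2.INTER_CUBIC))
E
```

```text
59.2
True [641.50126187 -12.69351773  35.95342655]
91.93054627867687 0.0
91.83596224881792 27.4167
{'cen': array([531.6, 240.2]), 'rc': array([530.9, 239.1]), 'sz': array([54.3, 54. ]), 'yaw': np.float64(0.039), 'n': 306}
```

View pics/a3c.png

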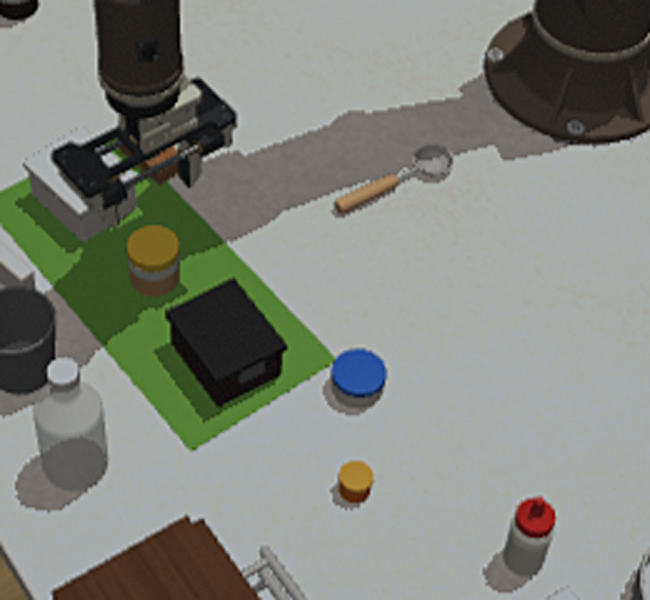

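The jar stands between the tubs, and the dish is upright on the table at (531,240) mm. I regrasp the dish, using straight lines and a check after release.

```bash
python3 - <<'E'
from h import *
line(531.4,239.8,150,300)
line(531.4,239.8,45,200);line(531.4,239.8,22,60)
env.close_gripper();o=env.observe();print(o["opening"],o["eef_pos"][2],o["grip_force"])
line(531.4,239.8,180,150)
line(632.5,131,180,200);line(632.5,131,95,150);print(line(632.5,131,80,30,4),env.observe()["eef_pos"],env.observe()["opening"])
env.wait(.2);env.open();env.wait(.3);print(env.observe()["opening"])
line(632.5,131,180,100)
snap("a4","scene");o=env.observe();print(o["opening"],o["time"])
import cv2
cv2.imwrite("pics/a4c.png",cv2.resize(cv2.imread("pics/a4.png")[160:400,220:480],(650,600),interpolation=cv2.INTER_CUBIC))
E
```

```text
59.272235391810376 22.122842418438626 30.000190436840057
True [632.65937101 130.92921433  81.73186246] 59.02929012834962
91.81343601261047
91.87779240122762 36.0917
```

View pics/a4c.png

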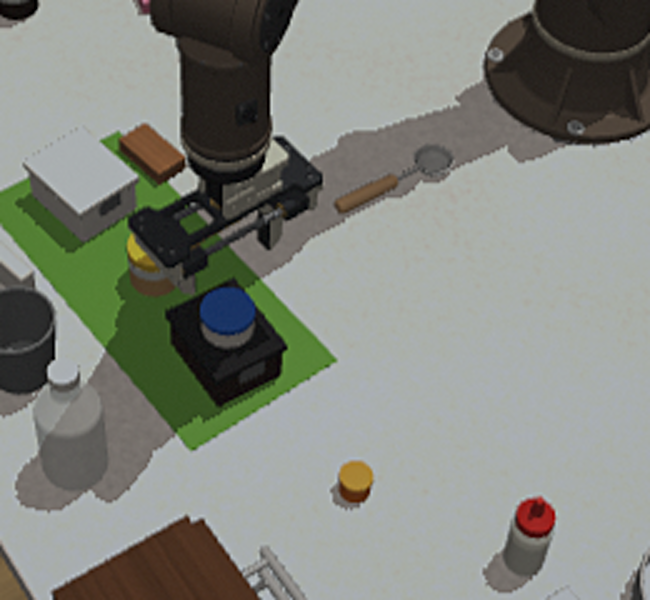

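The dish now sits in the middle of the black lid, at about (228,315) in the crop. Now the cup.

```bash
python3 - <<'E'
from h import *
line(609,343,180,250)
go(609,343,150,1.724)
line(609,343,45,200);line(609,343,22,60)
env.close_gripper();o=env.observe();print(o["opening"],o["eef_pos"],o["grip_force"])
line(609,343,190,200);line(545.3,-172.8,190,250);line(545.3,-172.8,60,200)
print(line(545.3,-172.8,42,30,4),env.observe()["eef_pos"],env.observe()["opening"])
env.wait(.2);env.open();env.wait(.3)
line(545.3,-172.8,180,120);line(400,-250,220,250)
im=snap("a5");snap("a5s","scene");print(env.observe()["time"])
for n,a in dict(plank=((3,90,50),(18,255,255),proj("top",(545,-173,22)),24,22),cup=((19,100,80),(28,255,255),proj("top",(545,-173,50)),24,50),yel=((22,100,60),(34,255,255),proj("top",(642,-12,60)),20,60),dish=((100,120,40),(125,255,255),proj("top",(632,131,92)),24,92)).items():
    try:print(n,blob(im,*a))
    except Exception as e: print(n,e)
im=cv2.cvtColor(im,cv2.COLOR_RGB2BGR)
A=cv2.resize(im[150:270,230:420],(760,480),interpolation=cv2.INTER_CUBIC);cv2.imwrite("pics/a5c.png",A)
cv2.imwrite("pics/a5sc.png",cv2.resize(cv2.imread("pics/a5s.png")[160:400,220:480],(650,600),interpolation=cv2.INTER_CUBIC))
E
```

```text
34.570841034527945 [609.0147361  342.99572106  22.00538634] 30.000019669532776
True [ 545.2245195  -172.23063019   43.59457227] 34.32021160019125
48.7333
plank {'cen': array([ 544.9, -172.2]), 'rc': array([ 544.8, -172.4]), 'sz': array([76.8, 41.1]), 'yaw': np.float64(-1.437), 'n': 383}
cup {'cen': array([ 564.7, -174.3]), 'rc': array([ 564.7, -174.3]), 'sz': array([11.2,  0. ]), 'yaw': np.float64(-1.543), 'n': 5}
yel {'cen': array([638.2, -10. ]), 'rc': array([637.9,  -9.3]), 'sz': array([62.2, 56. ]), 'yaw': np.float64(0.028), 'n': 374}
dish {'cen': array([631.1, 132.5]), 'rc': array([631.5, 133. ]), 'sz': array([60.8, 60.2]), 'yaw': np.float64(0.034), 'n': 420}
```

View pics/a5c.png

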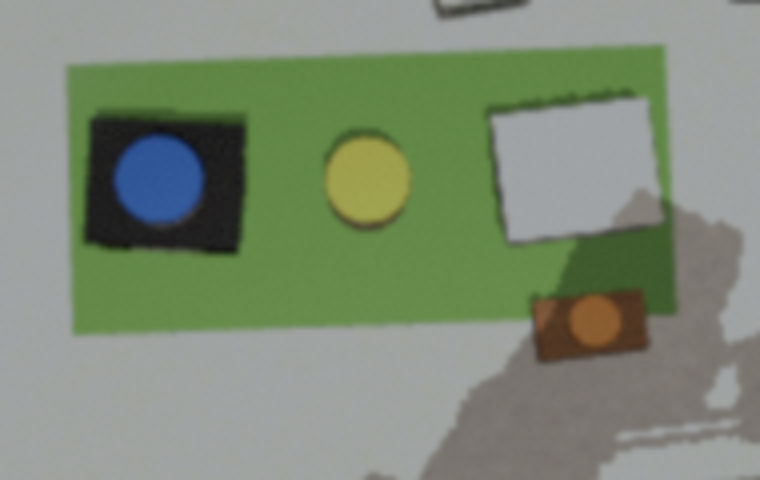

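View pics/a5sc.png

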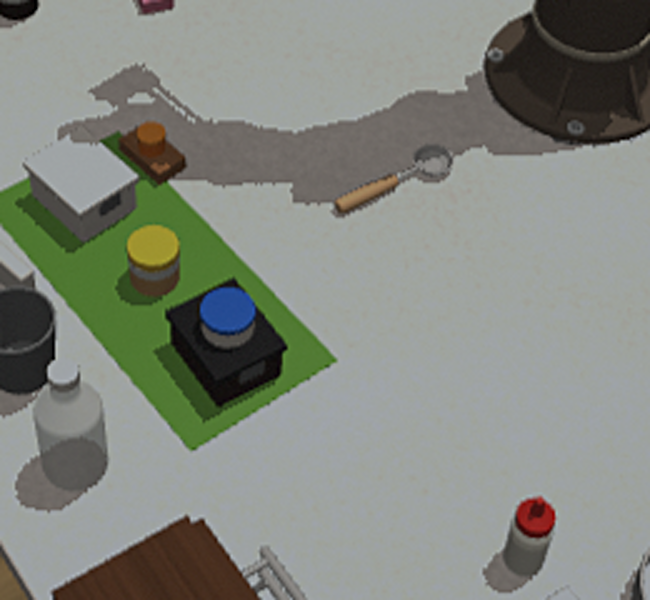

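The pictures show the cup upright in the middle of the plank at (595,320) in the crop, with the jar, dish and plank all within tolerance. The bottle hasn't moved and the arm is clear.

```bash
python3 - <<'E'
from h import *
print(ray("top",(230+595/4-.4,150+320/4-.4),50))
env.wait(.5);print(env.job_done())
E
```

```text
[[ 546.08074614 -172.82820656]]
the job is handed in; nothing more can be done
None
```

The feeding station is set out and the job is handed in at about 49 s: by the last pictures everything stood within tolerance and released, although the dish came off the lid once and had to be placed again; no verdict was returned.

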